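Set out the plating station

ROBOT

A 6-joint arm with a two-finger parallel gripper is mounted at the origin on a cart in front of the work surface, level with it; the furniture and walls round the work are solid. World frame = base frame: x ahead of the robot, y to its left, z up, the work surface at z = 0. Lengths are in m, angles in rad, forces in N, time in s.
With the tool pointing down it reaches from about 0.35 to 0.725 m from the base axis. Payload 4.3 kg.
Tool frame: the origin (TCP) lies at the very end of the fingers, on their centre line; the grasp point (between the pads) lies 19 mm behind it (bot.grip_depth is the distance from the TCP to the grasp point, in m); z points along the fingers, y is the line along which they close (so a half turn about z gives the same grasp; the last joint's range is limited). The gripper opens to 85 mm and grips with 20 to 120 N. Pads are 22 mm wide; open, the fingers measure 114 mm over their backs; the gripper's body (76 mm by 85 mm) begins 54 mm behind the grasp point. The pads swing forward as they close: fully open they stand 13 mm farther back than shut.
Start: joints at [-1.439, 0.377, 0.081, 1.274, 0, 1.46], TCP at [0.138, -0.558, 0.231] pointing down, gripper open.
Joint ranges: [-2.72, 2.72], [-0.84, 1.66], [-1.02, 1.22], [-1.77, 2.12], [-1.37, 1.28], [-3.14, 3.14]. Speed limits (rad/s): [2.57, 2.57, 3.14, 3.14, 3.14, 3.14].

INTERFACE

Orientations are given as a unit quaternion [x, y, z, w].
In Python, from bench import readout, vision, job, spot_in, cut_out, bot gives the robot as it stands.
- The arm moves only by the tool apply_moves, never from a script. Its argument "series" is a list of rows, each a list of 3 entries, a list of its own where there are three numbers: the shift along the world's x, y, z in cm, then the turn, a rotation vector about the world's x, y, z in degrees, then the opening, from 0 (shut) to 1 (fully open). A call has 1 to 12 rows; each row is the pose to reach, as a shift and turn from the pose commanded when the call began; what a row does not reach only later rows make up. A row lasts 1/8 s, in which the tool goes at most 62.5 mm and 10.7 degrees, less where a joint would pass 70% of its speed; a pose out of reach is approached as far as the arm can. A call with a gripper value outside its range is refused whole. The fingers move at their own pace and stop on an object; "grip_force" is the grip in N (left out, the last holds). Time passes only in rows, so rows that repeat a pose let the fingers close. It gives the time, the measured TCP pose, the force, the opening and the grip force at its end, in the units of the state.
- readout.get_state(): the state, without advancing time (a new reading comes with each control period).
- vision.capture(name): name is "scene" or "top"; returns (picture, depth): 420x560x3 uint8, red, green, blue; 420x560 float32, m along the optical axis (not along the pixel's ray), 0 where there is no reading.
- vision.get_calibration(name): a dict with "camera_matrix" (3x3 intrinsics, pixels), "D" ([k1, k2, p1, p2, k3] as OpenCV has them; the pictures are not rectified), "R" (3x3) and "t" (3): a world point X has camera coordinates R X + t. Camera axes: x right, y down, z forward; pixel columns grow to the right and rows downward; lengths in m; the calibration is good to about 2 mm. A picture is of the moment at which its call begins. get_calibration takes no time and is no camera call.
- job.job_done(): hands the job in; it is judged then, once.
Trained networks look in the newest picture that a camera, given by its name, has taken for a name from the list of things; names that differ only in an ending like _2 or _b are one class to them, and where a whole thing is asked for, a point or a joint stands for the part that bears it (a point fixed in the world has none). Each returns a list of dicts, best first, with "p" (0 to 1); they miss things now and then, are a little off and sometimes report something else, mostly with a low value. They report only what shows in the picture. A call takes as long as a camera call. They do not tell look-alikes from the thing itself.
- spot_in(camera, name): "extent" ([centre column, centre row, width, height] in pixels, round what is visible of it).
- cut_out(camera, name): "region" (420x560 bool, what is visible of it) and "extent" ([centre column, centre row, width, height] in pixels, round what is visible of it).
The state is a dict: "time": time; "q": joint angles; "joint_vel": joint speeds; "effort": joint torques, N m; "ee_pos": TCP position; "orientation": TCP orientation; "force": force on the tool from outside, world axes, zero at the start; "torque": the same for the moment, N m; "finger_gap": finger opening in m; "grasp_force": force on a finger pad.
Only numpy, scipy, OpenCV 4.12 (cv2) and the standard library are available. Lean on these libraries where they do the work, as an engineer would, in place of code of your own. Each camera call takes 0.05 s, during which the arm holds its last target. There are 200 camera calls.

TASK

Set out the plating station on the grey board, each thing upright and centred on its circle: the covered petri dish on the middle circle of the front row (the row of three nearest the robot), the timer on the circle behind it, face up, the vial beside the petri dish on the side of the dropping pipette that lies along one end of the board, and the small beaker on the other side, that of the brush. Then lay the rubber seal ring centred on top of the petri dish to hold its cover down. Leave the black hose connector where it is, and let go of everything.

Things in the scene. Friction and masses are not known exactly. Their poses are not given: they have to be found in the camera images.
- board: Grey board fixed on the table, 175 (its x) x 250 (y) x 8 mm, yaw within 0.25 rad. Origin: centre of its underside; top at z = 8 mm; x away from the robot, y to its left. Four equal 68 mm circles drawn in thin black line on the flat top: front row of three, centres at x = -45 mm, y = +85 (left), 0 (middle), -85 mm (right); the fourth behind the middle one at x = +45 mm, y = 0.
- petri_dish: Round covered petri dish, clear with a pale filling, 61 mm across, 16 mm high, 35 g; the cover does not come off; for contact it is a 58 mm square block along its own x and y, so close the fingers along its x or y. Origin: centre of its underside, z up. Room: the dispenser's control boxes behind the work overhang the table from x = 0.62 m, at heights from 0.14 to 0.28 m.
- small_beaker: Small open cream plastic beaker, 54 mm across the rim, about 40 mm at the foot, 52 mm high, 30 g, standing upright. Can be held round the outside near the rim. Origin: centre of its underside, z up.
- vial: Round cream sample vial with a white screw cap, 28 mm across, 62 mm high, 22 g, standing upright; the cap is fixed. Origin: centre of its underside, z up.
- timer: Flat white timer with a display and keys on top, lying face up, 52 (its x) x 66 (its y) x 17 mm, 60 g. Any turn about the vertical will do. Origin: centre of its underside, z up.
- seal_ring: Dark grey rubber ring lying flat, 58 mm outside, about 26 mm hole, 12 mm thick, 60 g. Origin: centre of its underside (on the ring's axis), z up.
- hose_connector: Black ribbed hose connector, 33 x 48 x 33 mm, lying loose among the small things; not to be moved. Origin: centre of its underside.
- pipette: Dropping pipette with a thick rubber bulb and a thin stem, 24 x 128 x 24 mm, lying fixed on the table along the left or the right end of the board (its centre about 142 mm from the board's centre); a wooden-handled brush, 12 x 167 mm, lies along the opposite end. The sign of its y in the board's frame tells the side (positive: left). Origin: centre of its underside.
There are look-alikes about, which are no part of the job. Leave any red look-alike of the seal_ring alone.

How it is judged:
At the end, for the whole second after the job is handed in: Petri dish front middle, timer behind it, vial on the pipette's side, small beaker opposite: upright (0.12 rad), at rest on the board, each within 12 mm of its circle's centre in the board's x and y; ring flat on the petri dish, centres within 12 mm; connector within 20 mm of its start (x of petri_dish in the frame of board between -0.057 and -0.033 m and y of petri_dish in the frame of board between -0.012 and 0.012 m and x of timer in the frame of board between 0.033 and 0.057 m and y of timer in the frame of board between -0.012 and 0.012 m and z of petri_dish in the frame of board between 0.004 and 0.013 m and angle between each of petri_dish, timer, small_beaker, vial, seal_ring's own z axis and vertical below 0.12 rad and linear speed of each of petri_dish, timer, small_beaker, vial, seal_ring below 0.02 m/s and angular speed of each of petri_dish, timer, small_beaker, vial, seal_ring below 0.2 rad/s and z of timer in the frame of board between 0.004 and 0.013 m and z of small_beaker in the frame of board between 0.004 and 0.013 m and z of vial in the frame of board between 0.004 and 0.013 m and z of seal_ring in the frame of board between 0.019 and 0.03 m and horizontal distance between seal_ring and petri_dish below 0.012 m and ((y of pipette in the frame of board above 0 m and (x of small_beaker in the frame of board between -0.057 and -0.033 m and y of small_beaker in the frame of board between -0.097 and -0.073 m) and (x of vial in the frame of board between -0.057 and -0.033 m and y of vial in the frame of board between 0.073 and 0.097 m)) or (y of pipette in the frame of board below 0 m and (x of small_beaker in the frame of board between -0.057 and -0.033 m and y of small_beaker in the frame of board between 0.073 and 0.097 m) and (x of vial in the frame of board between -0.057 and -0.033 m and y of vial in the frame of board between -0.097 and -0.073 m))) and distance of hose_connector from where it was at the start of the episode below 0.02 m); the robot touches nothing.
It fails at once if the hose connector is pushed or carried more than 20 mm from its place (distance of hose_connector from where it was at the start of the episode above 0.02 m).
It also fails if it takes over 120 s, if anything falls off the work surface, if the arm or the gripper's body presses on something with over 40 N, if the wrist force passes 120 N, or if a joint passes its speed limit or range.

## Working session

There is one attempt and no reset: what is moved stays moved. The work goes in short steps, Python scripts to look and compute and a tool call to move; the robot and the scene stay as the last step left them, time stands still between calls to the robot, and variables do not carry over. Pictures are saved under pics/ and viewed, at most 14 in all, crops included, and the job is handed in when it is done.

Besides the shell and the picture viewer there is one more tool, called after ">>>" in YAML: its name, and indented under it one key for each argument. apply_moves: Moves the arm, as the interface text tells. Its arguments: {"type":"object","properties":{"series":{"type":"array"},"grip_force":{"type":"number"}},"required":["series"]}

```bash
ls; mkdir -p pics; python3 - <<'E'
from bench import readout, vision, job, spot_in, cut_out, bot
import cv2,numpy as np
s=readout.get_state();print(s['ee_pos'],s['orientation'],s['finger_gap'])
for n in('scene','top'):
    p,d=vision.capture(n);cv2.imwrite(f'pics/{n}0.png',p[:,:,::-1]);np.savez(f'{n}0.npz',p=p,d=d)
    c=vision.get_calibration(n);print(n,c['camera_matrix'],c['D'],c['R'],c['t'])
    for o in('petri_dish','small_beaker','vial','timer','seal_ring','hose_connector','pipette','board'):
        print(o,[(round(x['p'],2),np.round(x['extent']).tolist()) for x in spot_in(n,o)])
E
```

```text
pics
[ 0.13760448 -0.55762552  0.23037105] [ 9.92698819e-01  1.20615275e-01 -1.34159164e-05 -1.00472866e-03] 0.08569068828172324
scene [[465.6825868    0.         276.26955905]
 [  0.         465.6825868  218.29897395]
 [  0.           0.           1.        ]] [0.03840171 0.         0.         0.         0.        ] [[-0.88193689 -0.47116435  0.01383751]
 [-0.22219095  0.38965391 -0.89375669]
 [ 0.41571445 -0.79131156 -0.44833861]] [0.36672329 0.17973696 0.86428622]
petri_dish [(0.67, [303.0, 193.0, 20.0, 16.0])]
small_beaker [(0.84, [330.0, 200.0, 23.0, 26.0])]
vial [(0.53, [313.0, 173.0, 13.0, 22.0])]
timer [(0.55, [308.0, 223.0, 33.0, 16.0])]
seal_ring [(0.42, [303.0, 192.0, 22.0, 14.0])]
hose_connector [(0.7, [286.0, 207.0, 25.0, 15.0])]
pipette [(0.84, [169.0, 297.0, 52.0, 21.0])]
board [(0.57, [206.0, 270.0, 131.0, 78.0])]
top [[453.25722208   0.         285.88198687]
 [  0.         453.25722208 208.89951094]
 [  0.           0.           1.        ]] [-0.07836742  0.          0.          0.          0.        ] [[-0.02350703 -0.99972108 -0.00227486]
 [-0.98898086  0.02358705 -0.14615233]
 [ 0.14616522 -0.00118582 -0.98925948]] [-0.08987682  0.48746114  1.04237383]
petri_dish [(0.69, [384.0, 200.0, 23.0, 28.0])]
small_beaker [(0.76, [367.0, 239.0, 23.0, 27.0])]
vial [(0.62, [409.0, 240.0, 24.0, 20.0]), (0.53, [430.0, 192.0, 20.0, 17.0])]
timer []
seal_ring [(0.8, [445.0, 231.0, 26.0, 27.0]), (0.68, [408.0, 240.0, 22.0, 19.0])]
hose_connector [(0.75, [336.0, 196.0, 20.0, 21.0])]
pipette [(0.46, [145.0, 206.0, 13.0, 52.0])]
board [(0.69, [204.0, 201.0, 111.0, 78.0])]
```

```bash
python3 - <<'E'
import cv2
t=cv2.imread('pics/top0.png');s=cv2.imread('pics/scene0.png')
cv2.imwrite('pics/t1.png',cv2.resize(t[140:290,280:480],None,fx=4,fy=4,interpolation=cv2.INTER_CUBIC))
cv2.imwrite('pics/t2.png',cv2.resize(t[130:280,120:320],None,fx=4,fy=4,interpolation=cv2.INTER_CUBIC))
cv2.imwrite('pics/s1.png',cv2.resize(s[140:260,240:400],None,fx=5,fy=5,interpolation=cv2.INTER_CUBIC))
E
```

```text
(no output)
```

View pics/t1.png

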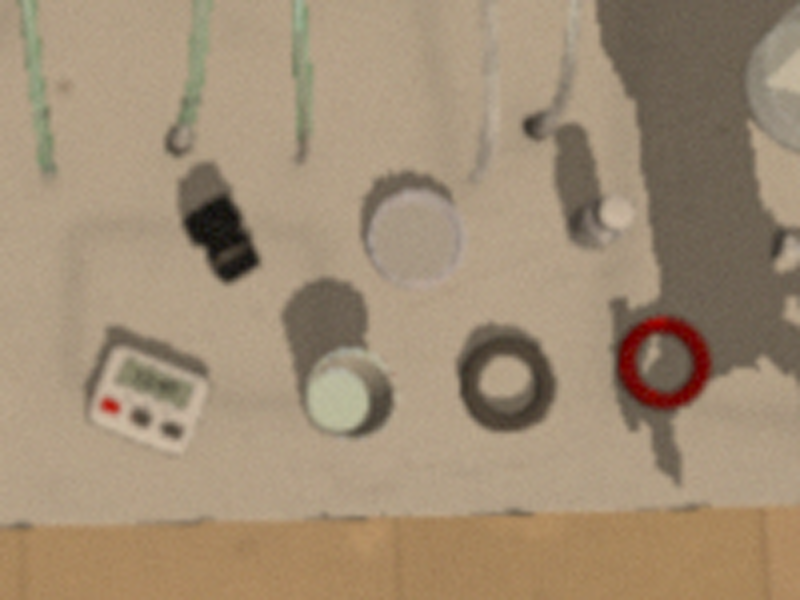

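View pics/t2.png

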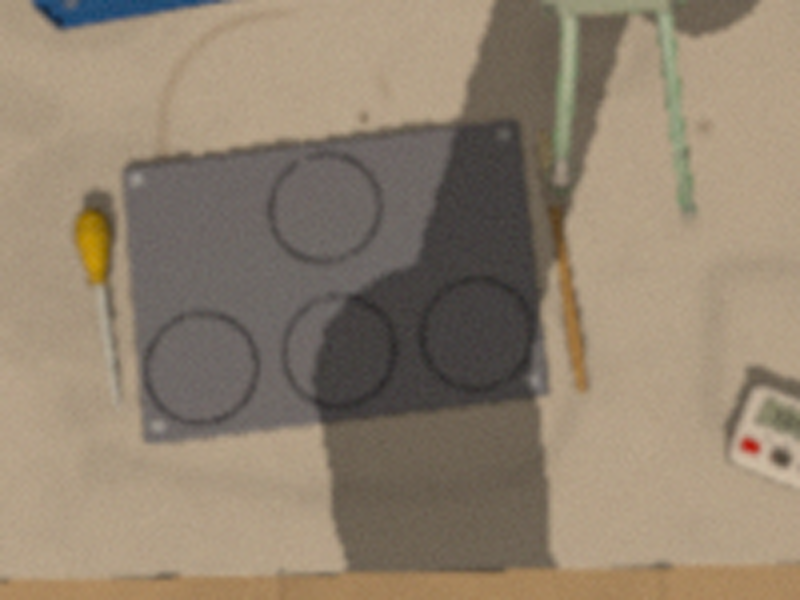

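View pics/s1.png

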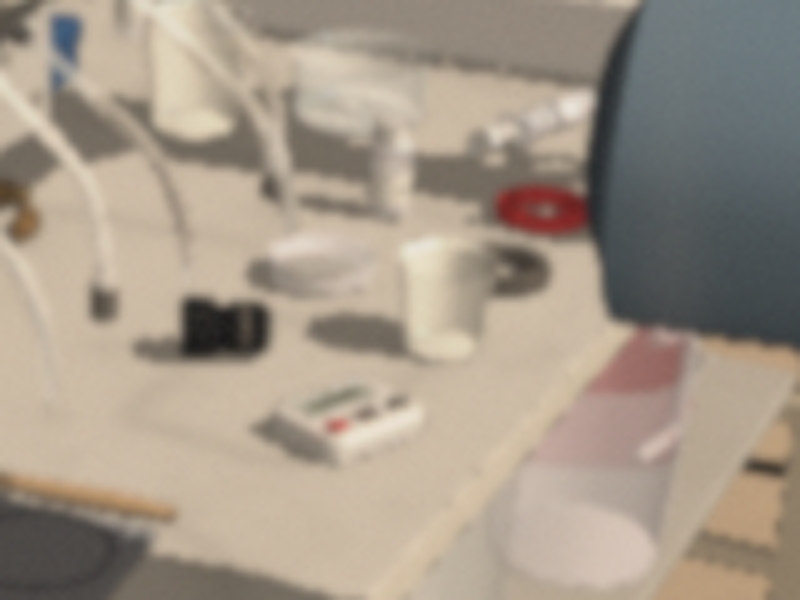

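View pics/top0.png

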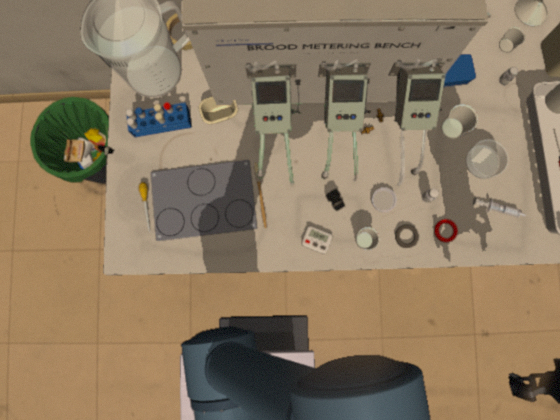

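View pics/scene0.png

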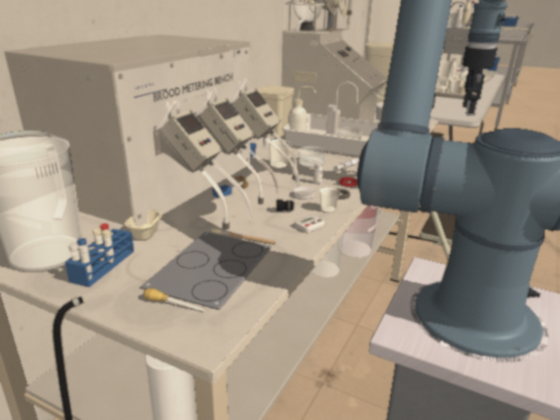

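The top view shows (top pixels):
- **Board:** (204,201), with the pipette at (145,206) on its left (+y) end and the brush at (262,205) on its right. So the vial goes left and the beaker right.
- **Petri dish:** (384,199). The larger clear dish at (484,160) is a look-alike, because it is too big.
- **Beaker:** (367,238). The tall cup at (459,125) is a look-alike.
- **Vial:** (431,194), upright with a white cap. The cylinders at (510,40) and (509,75) are look-alikes.
- **Ring:** dark grey at (407,235). The red one at (445,231) is to be left alone.
- **Timer and connector:** timer at (317,240), connector at (335,196).

The enlarged crops confirm these picks.

```bash
cat > h.py <<'E'
from bench import readout, vision, job, spot_in, cut_out, bot
import cv2,numpy as np
def px2w(n,uv,z):
    c=vision.get_calibration(n);R=np.array(c['R']);t=np.array(c['t'])
    u=cv2.undistortPoints(np.float64(uv).reshape(-1,1,2),np.array(c['camera_matrix']),np.array(c['D'])).reshape(-1,2)
    r=np.c_[u,np.ones(len(u))]@R; o=-R.T@t
    return o+r*((z-o[2])/r[:,2])[:,None]
def cloud(n,d):
    v,u=np.mgrid[:420,:560];c=vision.get_calibration(n);R=np.array(c['R']);t=np.array(c['t'])
    x=cv2.undistortPoints(np.c_[u.ravel(),v.ravel()].astype(float).reshape(-1,1,2),np.array(c['camera_matrix']),np.array(c['D'])).reshape(-1,2)
    P=np.c_[x,np.ones(len(x))]*d.reshape(-1,1)
    return ((P-t)@R).reshape(420,560,3)
E
python3 - <<'E'
from h import *
d=np.load('top0.npz');W=cloud('top',d['d'])
vision.capture('top')
tops=dict(petri_dish=(384,199),small_beaker=(367,239),vial=(431,194),timer=(317,239),seal_ring=(407,235),hose_connector=(335,196),board=(204,201))
for o,c in tops.items():
    for r in cut_out('top',o):
        e=r['extent']
        if np.hypot(e[0]-c[0],e[1]-c[1])<12:
            m=r['region'];P=W[m];P=P[d['d'][m]>0]
            z=np.percentile(P[:,2],[5,50,95])
            cnt=max(cv2.findContours(m.astype(np.uint8),0,1)[0],key=len)
            rect=cv2.minAreaRect(cnt);q=P[(P[:,2]>z[2]-.012)]
            hgt=dict(petri_dish=.016,small_beaker=.052,vial=.062,timer=.017,seal_ring=.012,hose_connector=.03,board=.008)[o]
            print(o,round(r['p'],2),np.round(rect[0],1),np.round(rect[1],1),round(rect[2],1),'z',z.round(3),'topmean',q.mean(0).round(4),'rect@h',px2w('top',[rect[0]],hgt).round(4)[0],'corners',px2w('top',cv2.boxPoints(rect),hgt)[:,:2].round(3).tolist())
            break
# board circles
g=cv2.cvtColor(d['p'],cv2.COLOR_RGB2GRAY)
cs=[(201,182),(170.5,222),(205,217.5),(239,213)]
bc=px2w('top',[(120+x/4,130+y/4) for x,y in [(125,165),(517,122),(547,393),(147,440)]],.008)
print('corners',bc.round(4).tolist(),bc.mean(0))
print('circ',px2w('top',cs,.008).round(4).tolist())
# height map right work region: anything z>0.05 in x .3-.65,y -.45..+.3
np.set_printoptions(linewidth=200)
for y in np.arange(.2,-.5,-.04):
    print(round(y,2),[ (lambda s: round(float(s.max()),2) if len(s) else None)(W[(abs(W[...,1]-y)<.02)&(abs(W[...,0]-x)<.02)&(d['d']>0)][:,2]) for x in np.arange(.34,.72,.04)])
E
```

```text
petri_dish 0.77 [383.5 198.5] [25. 25.] 90.0 z [0.01  0.017 0.02 ] topmean [ 0.5068 -0.3401  0.0166] rect@h [ 0.5081 -0.34    0.016 ] corners [[0.54, -0.311], [0.538, -0.373], [0.477, -0.369], [0.478, -0.308]]
small_beaker 0.69 [367.3 238.3] [23.3 22.6] 45.0 z [-0.     0.013  0.054] topmean [ 0.4115 -0.2928  0.051 ] rect@h [ 0.4093 -0.2889  0.052 ] corners [[0.411, -0.251], [0.447, -0.29], [0.408, -0.327], [0.372, -0.288]]
timer 0.64 [316.4 239. ] [28.3 22.5] 21.0 z [0.01  0.015 0.019] topmean [ 0.4133 -0.1727  0.0156] rect@h [ 0.4134 -0.1729  0.017 ] corners [[0.401, -0.131], [0.451, -0.152], [0.425, -0.215], [0.376, -0.194]]
seal_ring 0.55 [406.  235.5] [23. 22.] 90.0 z [0.005 0.012 0.015] topmean [ 0.4169 -0.3913  0.0116] rect@h [ 0.4166 -0.3909  0.012 ] corners [[0.445, -0.366], [0.444, -0.42], [0.388, -0.416], [0.39, -0.362]]
board 0.78 [202.3 199.9] [ 70.  103.1] 82.3 z [0.005 0.009 0.012] topmean [0.5168 0.1021 0.0087] rect@h [0.5166 0.1033 0.008 ] corners [[0.59, 0.244], [0.619, -0.012], [0.445, -0.033], [0.417, 0.217]]
corners [[0.5921, 0.2317, 0.008], [0.6129, -0.0133, 0.00
[... 671 characters left out ...]
, 0.01, 0.01, 0.01, 0.01, 0.01, 0.2, 0.24, 0.3]
-0.12 [0.01, 0.01, 0.02, 0.01, 0.01, 0.07, 0.12, 0.2, 0.24, 0.27]
-0.16 [0.0, 0.02, 0.02, 0.02, 0.01, 0.01, 0.01, 0.01, 0.01, 0.0]
-0.2 [0.01, 0.02, 0.02, 0.01, 0.04, 0.04, 0.12, 0.2, 0.24, 0.3]
-0.24 [0.01, 0.01, 0.01, 0.01, 0.04, 0.03, 0.12, 0.2, 0.24, 0.3]
-0.28 [0.0, 0.06, 0.06, 0.01, 0.01, 0.07, 0.12, 0.2, 0.24, 0.27]
-0.32 [0.01, 0.06, 0.06, 0.02, 0.02, 0.02, 0.0, 0.0, 0.02, 0.02]
-0.36 [0.01, 0.02, 0.02, 0.02, 0.02, 0.08, 0.12, 0.2, 0.24, 0.3]
-0.4 [0.01, 0.02, 0.02, 0.02, 0.01, 0.07, 0.11, 0.2, 0.24, 0.27]
-0.44 [0.0, 0.01, 0.01, 0.01, 0.07, 0.06, 0.04, 0.19, 0.23, 0.27]
-0.48 [0.01, 0.01, 0.02, 0.02, 0.01, 0.01, 0.01, 0.01, 0.08, 0.08]
```

```bash
python3 - <<'E'
from h import *
from scipy.optimize import minimize
from scipy.ndimage import map_coordinates
d=np.load('top0.npz');W=cloud('top',d['d'])
c=vision.get_calibration('top');K,D,R,t=[np.array(c[k]) for k in('camera_matrix','D','R','t')]
g=cv2.cvtColor(d['p'],cv2.COLOR_RGB2GRAY).astype(np.float32)
h=np.log(g+5)-cv2.medianBlur(np.log(g+5).astype(np.float32),5)
h=np.log(g+5); h=h-cv2.blur(h,(9,9))
a=np.linspace(0,6.283,200,endpoint=False)
loc=np.concatenate([np.c_[x+.0335*np.cos(a),y+.0335*np.sin(a)] for x,y in[(-.045,.085),(-.045,0),(-.045,-.085),(.045,0)]])
def f(v):
    x,y,w=v[0],v[1],v[2];P=np.c_[x+loc[:,0]*np.cos(w)-loc[:,1]*np.sin(w),y+loc[:,0]*np.sin(w)+loc[:,1]*np.cos(w),np.full(len(loc),.008)]
    uv=cv2.projectPoints(P,cv2.Rodrigues(R)[0],t,K,D)[0].reshape(-1,2)
    return float(np.clip(map_coordinates(h,[uv[:,1],uv[:,0]],order=1),-.5,.1).mean())
r=min((minimize(f,[x,y,w],method='Nelder-Mead',options=dict(initial_simplex=np.array([[x,y,w],[x+.004,y,w],[x,y+.004,w],[x,y,w+.04]]))) for x in(.515,.519) for y in(.099,.103) for w in(.09,.12)),key=lambda r:r.fun)
print(r.x,r.fun)
x,y,w=r.x
for n,(p,q) in dict(L=(-.045,.085),M=(-.045,0),R=(-.045,-.085),B=(.045,0)).items(): print(n,round(x+p*np.cos(w)-q*np.sin(w),4),round(y+p*np.sin(w)+q*np.cos(w),4))
print('vialcap',px2w('top',[(433,193.5)],.062),'conn',px2w('top',[(335,196)],.03))
m=(W[...,2]>.035)&(W[...,0]<.61)&(W[...,0]>.45)&(W[...,1]<-.3)&(W[...,1]>-.48)
P=W[m];P=P[np.argsort(P[:,0])];print(P.round(3)[:60:2].tolist())
E
```

```text
[0.51802928 0.10268725 0.09985452] -0.16700038313865662
L 0.4648 0.1828
M 0.4733 0.0982
R 0.4817 0.0136
B 0.5628 0.1072
vialcap [[ 0.50963957 -0.44783425  0.062     ]] conn [[ 0.51455339 -0.22013956  0.03      ]]
[[0.499, -0.445, 0.047], [0.5, -0.448, 0.043], [0.5, -0.455, 0.038], [0.501, -0.451, 0.065], [0.501, -0.449, 0.048], [0.501, -0.448, 0.061], [0.502, -0.445, 0.046], [0.502, -0.456, 0.044], [0.502, -0.441, 0.043], [0.503, -0.446, 0.066], [0.503, -0.449, 0.064], [0.504, -0.441, 0.036], [0.504, -0.453, 0.061], [0.504, -0.445, 0.061], [0.504, -0.445, 0.046], [0.505, -0.439, 0.043], [0.505, -0.44, 0.054], [0.505, -0.444, 0.066], [0.506, -0.457, 0.062], [0.506, -0.443, 0.062], [0.506, -0.453, 0.06], [0.506, -0.438, 0.047], [0.507, -0.439, 0.058], [0.508, -0.438, 0.053], [0.508, -0.455, 0.063], [0.508, -0.442, 0.064], [0.509, -0.458, 0.06], [0.509, -0.451, 0.06], [0.509, -0.441, 0.06], [0.509, -0.438, 0.046]]
```

>>> apply_moves:
  series:
    - [[6,5,0],[0,0,10],1]
    - [[11,9,0],[0,0,20],1]
    - [[16,12,0],[0,0,30],1]
    - [[20,14,0],[0,0,40],1]
    - [[24,16,0],[0,0,50],1]
    - [[28,18,0],[0,0,60],1]
    - [[32,20,0],[0,0,70],1]
    - [[35.8,21.8,0],[0,0,80],1]
    - [[35.8,21.8,0],[0,0,90],1]
    - [[35.8,21.8,0],[0,0,100],1]
    - [[35.8,21.8,0],[0,0,110],1]
    - [[35.8,21.8,0],[0,0,120],1]

```text
time: 2.8
ee_pos: [0.4958, -0.3402, 0.2313]
orientation: [0.389, 0.921, 0.0, 0.0]
force: [0.0, -0.3, 0.8]
finger_gap: 0.0853
grasp_force: 0.0
```

>>> apply_moves:
  series:
    - [[0,0,-4],[0,0,10],1]
    - [[0,0,-9],[0,0,20],1]
    - [[0,0,-13],[0,0,30],1]
    - [[0,0,-17],[0,0,40],1]
    - [[0,0,-19],[0,0,46],1]
    - [[0,0,-21.5],[0,0,46],1]
    - [[0,0,-22.5],[0,0,46],1]
    - [[0,0,-22.9],[0,0,46],1]
    - [[0,0,-22.9],[0,0,46],0]
    - [[0,0,-22.9],[0,0,46],0]
    - [[0,0,-22.9],[0,0,46],0]
    - [[0,0,-22.9],[0,0,46],0]
  grip_force: 30

```text
time: 4.3
ee_pos: [0.4957, -0.3406, 0.0043]
orientation: [0.001, 1.0, -0.001, 0.0]
force: [-3.4, 1.9, 6.5]
finger_gap: 0.066
grasp_force: 29.5
```

>>> apply_moves:
  series:
    - [[0,0,0],[0,0,0],0]
    - [[0,0,0],[0,0,0],0]
    - [[0,0,0],[0,0,0],0]

```text
time: 4.68
ee_pos: [0.4957, -0.3407, 0.0043]
orientation: [0.001, 1.0, -0.001, 0.0]
force: [-4.1, 2.1, 7.3]
finger_gap: 0.0655
grasp_force: 29.5
```

```bash
python3 - <<'E'
from h import *
p,d=vision.capture('top');q,_=vision.capture('scene')
a=cv2.resize(p[150:250,320:450,::-1],None,fx=4,fy=4,interpolation=2);b=cv2.resize(q[150:230,260:360,::-1],None,fx=4,fy=4,interpolation=2)
im=np.zeros((400+0,520,3),np.uint8);cv2.imwrite('pics/g1.png',b)
for r in cut_out('top','petri_dish'): print(r['p'],r['extent'])
E
```

```text
(no output)
```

View pics/g1.png

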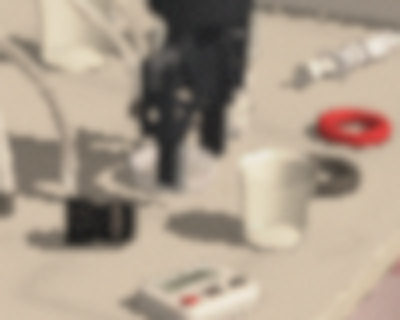

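```bash
python3 - <<'E'
from h import *
s=readout.get_state();print(s['force'],s['torque'],s['ee_pos'],s['effort'])
E
```

```text
[-2.99394295  3.41484344  6.88336164] [ 0.25842366  0.69045423 -0.11675302] [ 0.49566124 -0.34064126  0.004316  ] [  0.21836876 -48.4326911   22.84764647  -1.64750118   0.26224785
  -0.08121253]
```

>>> apply_moves:
  series:
    - [[0,0,0.4],[0,0,0],1]
    - [[0,0,0.4],[0,0,0],1]
    - [[0,0,0.4],[0,0,-8],1]
    - [[0,0,0.4],[0,0,-14],1]
    - [[0,0,0.4],[0,0,-14],0]
    - [[0,0,0.4],[0,0,-14],0]
    - [[0,0,0.4],[0,0,-14],0]
    - [[0,0,0.4],[0,0,-14],0]
    - [[0,0,0.4],[0,0,-14],0]

```text
time: 5.95
ee_pos: [0.4961, -0.3404, 0.0074]
orientation: [0.122, 0.993, -0.0, 0.001]
force: [-0.9, 0.9, 6.6]
finger_gap: 0.0592
grasp_force: 29.7
```

```bash
python3 - <<'E'
from h import *
s=readout.get_state();print(s['force'],s['torque'],s['ee_pos'],s['finger_gap'])
E
```

```text
[-0.87512937  0.89007806  6.5922967 ] [0.35015285 0.21486583 0.03064623] [ 0.4960922  -0.34035318  0.00740973] 0.05916691929390877
```

>>> apply_moves:
  series:
    - [[0,0,1],[0,0,-14],0]
    - [[0,0,5],[0,0,-14],0]
    - [[-0.5,5,9],[0,0,-14],0]
    - [[-1,11,9],[0,0,-8],0]
    - [[-1.5,17,9],[0,0,0],0]
    - [[-2,23,9],[0,0,6],0]
    - [[-2.5,29,9],[0,0,6],0]
    - [[-3,35,9],[0,0,6],0]
    - [[-3.4,40,9],[0,0,6],0]
    - [[-3.4,43,9],[0,0,6],0]
    - [[-3.4,43.7,9],[0,0,6],0]
    - [[-3.4,43.7,5],[0,0,6],0]

```text
time: 7.45
ee_pos: [0.4656, 0.097, 0.0585]
orientation: [0.07, 0.998, 0.0, 0.004]
force: [0.6, -0.5, -0.7]
finger_gap: 0.059
grasp_force: 31.4
```

>>> apply_moves:
  series:
    - [[0,0,-1],[0,0,7],0]
    - [[0,0,-1],[0,0,14],0]
    - [[0,0,-1],[0,0,14],0]

```text
time: 7.82
ee_pos: [0.4618, 0.0958, 0.0462]
orientation: [-0.05, 0.999, -0.0, -0.0]
force: [0.8, -0.4, -0.2]
finger_gap: 0.0592
grasp_force: 31.4
```

```bash
python3 - <<'E'
from h import *
p,d=vision.capture('top');q,_=vision.capture('scene')
b=cv2.resize(q[200:330,130:290,::-1],None,fx=4,fy=4,interpolation=2);cv2.imwrite('pics/g2.png',b)
E
```

```text
(no output)
```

View pics/g2.png

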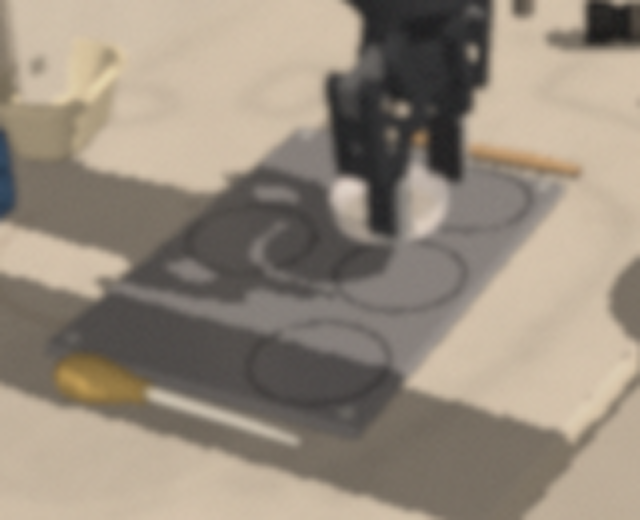

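The dish is held level above the board, at about (390,205) in the crop. I'm lowering it now.

>>> apply_moves:
  series:
    - [[0,0,-2.4],[0,0,0],0]
    - [[0,0,-3.0],[0,0,0],0]
    - [[0,0,-3.05],[0,0,0],0]
    - [[0,0,-3.05],[0,0,0],1]
    - [[0,0,-3.05],[0,0,0],1]
    - [[0,0,-3.0],[0,0,0],1]
    - [[0,0,-1.0],[0,0,0],1]
    - [[0,0,3],[0,0,0],1]
    - [[-1,-4,6],[0,0,0],1]
    - [[-2,-10,8],[0,0,0],1]
    - [[-3,-16,8],[0,0,0],1]
    - [[-4,-22,8],[0,0,0],1]

```text
time: 9.43
ee_pos: [0.4218, -0.1253, 0.1272]
orientation: [-0.051, 0.999, -0.0, 0.001]
force: [0.1, -0.1, 0.4]
finger_gap: 0.0853
grasp_force: 0.0
```

```bash
cat > chk.py <<'E'
from h import *
import sys
p,d=vision.capture('top');W=cloud('top',d)
H=dict(petri_dish=.024,small_beaker=.060,vial=.07,timer=.025,seal_ring=.036)
x,y,w=.518,.1027,.0999
for o in sys.argv[1:]:
    for r in cut_out('top',o):
        m=r['region'];cnt=max(cv2.findContours(m.astype(np.uint8),0,1)[0],key=len);rc=cv2.minAreaRect(cnt)
        P=px2w('top',[rc[0]],H[o])[0];q=W[m&(d>0)];zt=np.percentile(q[:,2],90);q=q[q[:,2]>zt-.012].mean(0)
        f=lambda P:(np.array([[np.cos(w),np.sin(w)],[-np.sin(w),np.cos(w)]])@(P[:2]-[x,y])*1000).round(1)
        print(o,round(r['p'],2),'px',np.round(rc[0],1),np.round(rc[1],1),'board mm',f(P),'depth',f(q),'ztop',zt.round(3),'world',P.round(4))
E
python3 chk.py petri_dish seal_ring
```

```text
petri_dish 0.94 px [205.5 212.5] [25. 25.] board mm [-36.1  -6.8] depth [-37.7  -6.6] ztop 0.027 world [0.4828 0.0924 0.024 ]
seal_ring 0.84 px [405.5 235.5] [23. 21.] board mm [-151.3 -473.2] depth [-150.4 -478.9] ztop 0.015 world [ 0.4147 -0.3833  0.036 ]
seal_ring 0.81 px [445.  230.5] [23. 22.] board mm [-151.5 -569.7] depth [-148.1 -577.2] ztop 0.015 world [ 0.4241 -0.4793  0.036 ]
```

>>> apply_moves:
  series:
    - [[2,6,0],[0,0,0],1]
    - [[4,12,0],[0,0,0],1]
    - [[6,18,-1],[0,0,0],1]
    - [[6.05,21.55,-3],[0,0,0],1]
    - [[6.05,21.55,-6],[0,0,0],1]
    - [[6.05,21.55,-9.5],[0,0,0],1]
    - [[6.05,21.55,-11.05],[0,0,0],1]
    - [[6.05,21.55,-11.05],[0,0,0],0]
    - [[6.05,21.55,-11.05],[0,0,0],0]
    - [[6.05,21.55,-11.05],[0,0,0],0]
    - [[6.05,21.55,-11.05],[0,0,0],0]
    - [[6.05,21.55,-11.05],[0,0,0],0]

```text
time: 11.08
ee_pos: [0.4828, 0.0923, 0.0163]
orientation: [-0.051, 0.999, 0.0, 0.001]
force: [-0.1, 0.6, 1.5]
finger_gap: 0.0614
grasp_force: 28.4
```

>>> apply_moves:
  series:
    - [[0,0,0.3],[0,0,0],0]
    - [[-0.5,0.3,0.5],[0,0,0],0]
    - [[-0.9,0.55,0.5],[0,0,0],0]
    - [[-0.9,0.55,0.5],[0,0,0],0]
    - [[-0.9,0.55,0.1],[0,0,0],0]
    - [[-0.9,0.55,0.05],[0,0,0],0]
    - [[-0.9,0.55,0.05],[0,0,0],1]
    - [[-0.9,0.55,0.05],[0,0,0],1]
    - [[-0.9,0.55,1],[0,0,0],1]
    - [[-1,0,5],[0,0,0],1]
    - [[-2,-5,10],[0,0,0],1]
    - [[-3,-11,11],[0,0,0],1]

```text
time: 12.58
ee_pos: [0.4556, -0.0122, 0.1278]
orientation: [-0.053, 0.999, -0.001, 0.003]
force: [1.3, -1.0, 0.3]
finger_gap: 0.0851
grasp_force: 0.0
```

>>> apply_moves:
  series:
    - [[-0.5,-6,0],[0,0,0],1]
    - [[-1,-12,0],[0,0,0],1]

```text
time: 12.82
ee_pos: [0.4434, -0.1335, 0.1256]
orientation: [-0.051, 0.999, -0.0, 0.001]
force: [0.6, -0.5, -0.2]
finger_gap: 0.0855
grasp_force: 0.0
```

```bash
python3 chk.py petri_dish
```

```text
petri_dish 0.85 px [204. 216.] [24. 24.] board mm [-44.1  -2.3] depth [-44.7  -2.4] ztop 0.028 world [0.4744 0.096  0.024 ]
petri_dish 0.32 px [405.5 235.5] [23. 23.] board mm [-150.6 -476.5] depth [-150.2 -479.7] ztop 0.014 world [ 0.4157 -0.3865  0.024 ]
```

>>> apply_moves:
  series:
    - [[-1,-1,0],[0,0,10.5],1]
    - [[-2,-2,0],[0,0,21],1]
    - [[-2.9,-3.5,0],[0,0,31.5],1]
    - [[-2.9,-3.5,0],[0,0,42],1]
    - [[-2.9,-3.5,-2],[0,0,52],1]
    - [[-2.9,-3.5,-5],[0,0,62],1]
    - [[-2.9,-3.5,-8],[0,0,62],1]
    - [[-2.9,-3.5,-11],[0,0,62],1]
    - [[-2.9,-3.5,-12],[0,0,62],1]
    - [[-2.9,-3.5,-12],[0,0,62],0]
    - [[-2.9,-3.5,-12],[0,0,62],0]
    - [[-2.9,-3.5,-12],[0,0,62],0]

```text
time: 14.42
ee_pos: [0.4154, -0.1669, 0.0057]
orientation: [-0.558, 0.83, -0.001, 0.001]
force: [-1.6, 1.2, 6.0]
finger_gap: 0.0506
grasp_force: 31.8
```

>>> apply_moves:
  series:
    - [[0,0,0],[0,0,0],0]
    - [[0,0,0],[0,0,0],0]

```text
time: 14.68
ee_pos: [0.4154, -0.1669, 0.0057]
orientation: [-0.558, 0.83, -0.001, 0.001]
force: [-1.6, 0.9, 6.4]
finger_gap: 0.0508
grasp_force: 31.9
```

>>> apply_moves:
  series:
    - [[0,0,2],[0,0,0],0]
    - [[0,0,7],[0,0,0],0]
    - [[0,5,10],[0,0,-10],0]
    - [[1,10,10],[0,0,-20],0]
    - [[2,15,10],[0,0,-30],0]
    - [[4,20,10],[0,0,-40],0]
    - [[8,24,10],[0,0,-50],0]
    - [[12,27.5,10],[0,0,-60],0]
    - [[15.3,27.5,10],[0,0,-62],0]
    - [[15.3,27.5,10],[0,0,-62],0]
    - [[15.3,27.5,6],[0,0,-62],0]
    - [[15.3,27.5,4],[0,0,-62],0]

```text
time: 16.18
ee_pos: [0.5651, 0.1081, 0.0429]
orientation: [-0.051, 0.999, -0.0, -0.001]
force: [-0.5, 0.0, -0.1]
finger_gap: 0.0508
grasp_force: 31.7
```

>>> apply_moves:
  series:
    - [[0,0,0],[0,0,0],0]
    - [[0,0,0],[0,0,0],0]

```text
time: 16.42
ee_pos: [0.5674, 0.1084, 0.0454]
orientation: [-0.051, 0.999, 0.0, 0.001]
force: [0.2, 0.3, 0.2]
finger_gap: 0.0509
grasp_force: 31.7
```

>>> apply_moves:
  series:
    - [[0.1,0,-2],[0,0,0],0]
    - [[0.1,0,-3],[0,0,0],0]
    - [[0.1,0,-3.15],[0,0,0],0]
    - [[0.1,0,-3.15],[0,0,0],1]
    - [[0.1,0,-3.15],[0,0,0],1]
    - [[0.1,0,-1.5],[0,0,0],1]
    - [[0.1,0,3],[0,0,0],1]
    - [[-4,-2,7],[0,0,0],1]
    - [[-9,-6,7],[0,0,0],1]
    - [[-13,-10,7],[0,0,0],1]
    - [[-14.5,-15,7],[0,0,0],1]
    - [[-15,-20,7],[0,0,0],1]

```text
time: 17.92
ee_pos: [0.4164, -0.0926, 0.1157]
orientation: [-0.051, 0.999, -0.0, 0.001]
force: [1.7, -0.6, 1.2]
finger_gap: 0.0855
grasp_force: 0.0
```

```bash
python3 chk.py timer petri_dish; python3 -c "
from h import *
print(readout.get_state()['ee_pos'])"
```

```text
timer 0.63 px [200.3 181.9] [25.8 21.8] board mm [40.3 -1.5] depth [40.8 -1.2] ztop 0.026 world [0.5582 0.1052 0.025 ]
petri_dish 0.59 px [204.5 216. ] [24. 25.] board mm [-44.2  -3.5] depth [-44.8  -2.7] ztop 0.028 world [0.4743 0.0948 0.024 ]
[ 0.41778682 -0.09352038  0.1156429 ]
```

>>> apply_moves:
  series:
    - [[0,-5,0],[0,0,10],1]
    - [[0,-10,0],[0,0,20],1]
    - [[0,-15,0],[0,0,30],1]
    - [[0,-20,0],[0,0,40],1]
    - [[0,-25,0],[0,0,50],1]
    - [[-0.1,-29.7,0],[0,0,60],1]
    - [[-0.1,-29.7,0],[0,0,60],1]
    - [[-0.1,-29.7,-5],[0,0,60],1]
    - [[-0.1,-29.7,-9],[0,0,60],1]
    - [[-0.1,-29.7,-11.1],[0,0,60],1]
    - [[-0.1,-29.7,-11.1],[0,0,60],1]

```text
time: 19.45
ee_pos: [0.4157, -0.3851, 0.0019]
orientation: [-0.544, 0.839, 0.003, -0.0]
force: [0.3, 0.5, 0.6]
finger_gap: 0.0854
grasp_force: 0.0
```

>>> apply_moves:
  series:
    - [[0,0,0],[0,0,0],0]
    - [[0,0,0],[0,0,0],0]
    - [[0,0,0],[0,0,0],0]
    - [[0,0,0],[0,0,0],0]
    - [[0,0,0],[0,0,0],0]

```text
time: 20.08
ee_pos: [0.4178, -0.3892, 0.0055]
orientation: [-0.544, 0.839, -0.002, 0.001]
force: [-0.7, 2.0, 5.3]
finger_gap: 0.0536
grasp_force: 28.4
```

>>> apply_moves:
  series:
    - [[0,0,2],[0,0,0],0]
    - [[0,0,7],[0,0,0],0]
    - [[0,5,10],[0,0,-10],0]
    - [[1,11,10],[0,0,-20],0]
    - [[2,17,10],[0,0,-30],0]
    - [[3,23,10],[0,0,-40],0]
    - [[4,29,10],[0,0,-50],0]
    - [[5,35,10],[0,0,-60],0]
    - [[5.6,41,10],[0,0,-60],0]
    - [[5.7,45,10],[0,0,-60],0]
    - [[5.7,48.5,10],[0,0,-60],0]
    - [[5.7,48.5,6],[0,0,-60],0]

```text
time: 21.58
ee_pos: [0.4776, 0.0995, 0.0667]
orientation: [-0.053, 0.999, 0.0, 0.005]
force: [1.1, -0.6, -0.4]
finger_gap: 0.0538
grasp_force: 29.0
```

>>> apply_moves:
  series:
    - [[0,0,0],[0,0,0],0]
    - [[0,0,0],[0,0,0],0]

```text
time: 21.82
ee_pos: [0.4737, 0.0963, 0.0645]
orientation: [-0.051, 0.999, 0.0, 0.0]
force: [-0.3, -0.5, -0.7]
finger_gap: 0.0531
grasp_force: 29.2
```

```bash
python3 - <<'E'
from h import *
print(readout.get_state()['ee_pos'])
q,_=vision.capture('scene')
b=cv2.resize(q[190:320,130:290,::-1],None,fx=4,fy=4,interpolation=2);cv2.imwrite('pics/g3.png',b)
E
```

```text
[0.47370576 0.09628963 0.06446706]
```

View pics/g3.png

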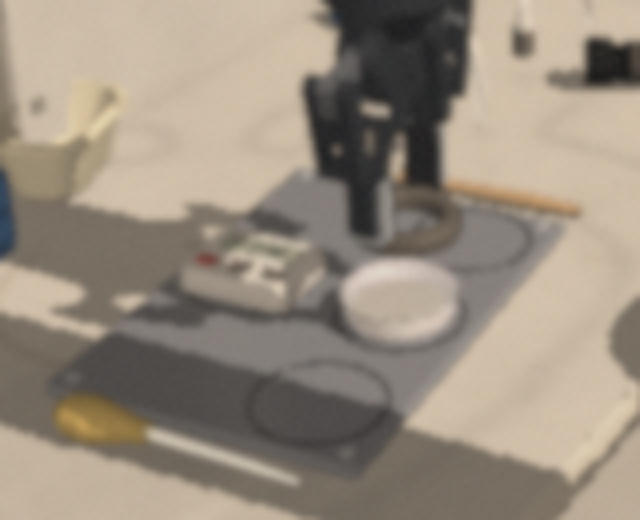

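```bash
python3 - <<'E'
from h import *
vision.capture('scene')
for r in cut_out('scene','seal_ring')[:2]: print(r['p'],r['extent'])
print(px2w('scene',[(235,244.5),(230,265)],.065))
print('dish',px2w('scene',[(130+400/4,190+293/4)],.024))
E
```

```text
0.47 [233.0, 244.3, 26.6, 15.4]
[[0.46444593 0.09070443 0.065     ]
 [0.43047534 0.16126732 0.065     ]]
dish [[0.47075269 0.10196649 0.024     ]]
```

>>> apply_moves:
  series:
    - [[0,0,-2.5],[0,0,0],0]
    - [[0,0,-3.3],[0,0,0],0]
    - [[0,0,-3.45],[0,0,0],0]
    - [[0,0,-3.45],[0,0,0],0.9]
    - [[0,0,-3.45],[0,0,0],0.9]
    - [[0,0,-3.3],[0,0,0],1]
    - [[0,0,-1],[0,0,0],1]
    - [[0,0,4],[0,0,0],1]
    - [[-1,-3,7],[0,0,0],1]
    - [[-2,-9,7],[0,0,0],1]
    - [[-4,-15,7],[0,0,0],1]
    - [[-5,-21,7],[0,0,0],1]

```text
time: 23.48
ee_pos: [0.4224, -0.1149, 0.1337]
orientation: [-0.051, 0.999, -0.0, 0.0]
force: [1.2, -0.4, -0.3]
finger_gap: 0.0857
grasp_force: 0.0
```

```bash
python3 chk.py timer petri_dish seal_ring small_beaker; python3 - <<'E'
from h import *
print(readout.get_state()['ee_pos'])
p,_=vision.capture('top')
cv2.imwrite('pics/g4.png',cv2.resize(p[150:250,140:270,::-1],None,fx=5,fy=5,interpolation=2))
E
```

```text
timer 0.72 px [200.3 181.7] [26.3 21.9] board mm [40.5 -1.6] depth [41.3 -1.3] ztop 0.026 world [0.5585 0.1051 0.025 ]
petri_dish 0.58 px [206.4 207.1] [21.6  7.3] board mm [-23.2 -10.1] depth [-43.   -3.1] ztop 0.028 world [0.4959 0.0903 0.024 ]
seal_ring 0.76 px [204.  217.5] [23. 24.] board mm [-49.5  -4. ] depth [-49.4  -3.9] ztop 0.039 world [0.4691 0.0938 0.036 ]
seal_ring 0.68 px [445.  230.5] [23. 24.] board mm [-151.5 -569.7] depth [-149.6 -578.6] ztop 0.014 world [ 0.4241 -0.4793  0.036 ]
seal_ring 0.39 px [143. 192.] [18.  8.] board mm [ 30.4 137.2] depth [ 35.7 141.9] ztop 0.024 world [0.5346 0.2422 0.036 ]
small_beaker 0.95 px [367.5 237.5] [22.6 22.6] board mm [-146.1 -378.2] depth [-144.8 -383.4] ztop 0.053 world [ 0.4104 -0.2882  0.06  ]
[ 0.42317838 -0.1132427   0.13331402]
```

View pics/g4.png

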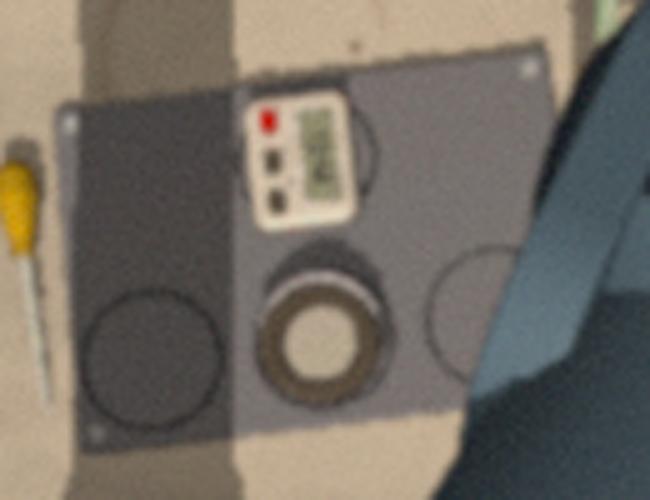

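>>> apply_moves:
  series:
    - [[-0.3,-3,0],[0,0,10],1]
    - [[-0.6,-6,0],[0,0,20],1]
    - [[-1,-9,0],[0,0,30],1]
    - [[-1.3,-12,0],[0,0,40],1]
    - [[-1.3,-15,0],[0,0,50],1]
    - [[-1.3,-17.6,0],[0,0,60],1]
    - [[-1.3,-17.6,0],[0,0,70],1]
    - [[-1.3,-17.6,0],[0,0,80],1]
    - [[-1.3,-17.6,0],[0,0,90],1]
    - [[-1.3,-17.6,-3],[0,0,90],1]
    - [[-1.3,-17.6,-6],[0,0,90],1]
    - [[-1.3,-17.6,-6],[0,0,90],1]

```text
time: 25.28
ee_pos: [0.4094, -0.2861, 0.0712]
orientation: [0.743, -0.669, -0.003, -0.0]
force: [-0.6, 0.7, -0.1]
finger_gap: 0.0855
grasp_force: 0.0
```

>>> apply_moves:
  series:
    - [[0,0,-3],[0,0,0],1]
    - [[0,0,-5.1],[0,0,0],1]
    - [[0,0,-5.1],[0,0,0],1]
    - [[0,0,-5.1],[0,0,0],0]
    - [[0,0,-5.1],[0,0,0],0]
    - [[0,0,-5.1],[0,0,0],0]
    - [[0,0,-5.1],[0,0,0],0]
    - [[0,0,-5.1],[0,0,0],0]
  grip_force: 20

```text
time: 26.28
ee_pos: [0.4114, -0.2904, 0.0239]
orientation: [0.742, -0.67, 0.002, -0.0]
force: [-0.4, 0.7, 6.7]
finger_gap: 0.0514
grasp_force: 20.1
```

>>> apply_moves:
  series:
    - [[0,0,2],[0,0,0],0]
    - [[0,0,6],[0,0,0],0]
    - [[1,4,7],[0,0,0],0]
    - [[2,9,7],[0,0,0],0]
    - [[4,14,7],[0,0,0],0]
    - [[5,19,7],[0,0,0],0]
    - [[6,24,7],[0,0,0],0]
    - [[7.05,28,7],[0,0,0],0]
    - [[7.05,30.4,7],[0,0,0],0]
    - [[7.05,30.4,7],[0,0,0],0]
    - [[7.05,30.4,4],[0,0,0],0]
    - [[7.05,30.4,4],[0,0,0],0]

```text
time: 27.78
ee_pos: [0.4787, 0.0139, 0.0609]
orientation: [0.742, -0.67, -0.002, 0.001]
force: [-1.6, -0.3, 0.1]
finger_gap: 0.052
grasp_force: 21.3
```

```bash
python3 - <<'E'
from h import *
print(readout.get_state()['ee_pos'])
q,_=vision.capture('scene')
cv2.imwrite('pics/g5.png',cv2.resize(q[180:310,140:300,::-1],None,fx=4,fy=4,interpolation=2))
E
```

```text
[0.47869294 0.01386401 0.0609218 ]
```

View pics/g5.png

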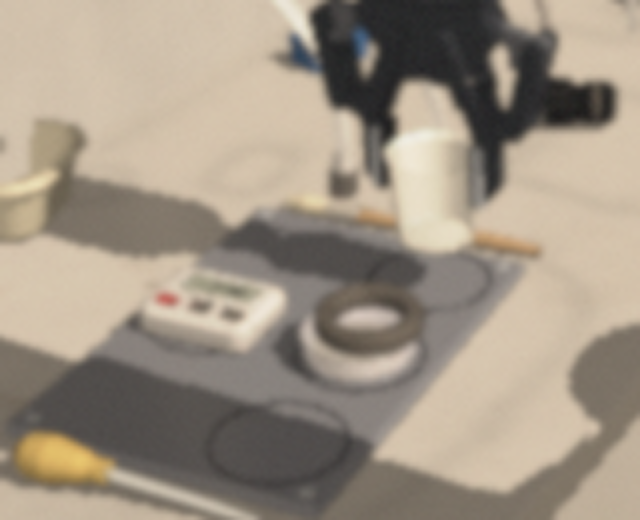

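The beaker hangs upright over the right circle at about (430,190) in the crop, and the ring sits flat on the dish.

>>> apply_moves:
  series:
    - [[0.1,0,-2],[0,0,0],0]
    - [[0.1,0,-3],[0,0,0],0]
    - [[0.1,0,-3.1],[0,0,0],0]
    - [[0.1,0,-3.1],[0,0,0],1]
    - [[0.1,0,-3.1],[0,0,0],1]
    - [[0.1,0,-3.1],[0,0,0],1]
    - [[0.1,0,0],[0,0,0],1]
    - [[0,0,5],[0,0,0],1]
    - [[0,-1,8],[0,0,0],1]
    - [[-1,-7,8],[0,0,0],1]
    - [[-2,-13,8],[0,0,0],1]
    - [[-3,-19,8],[0,0,0],1]

```text
time: 29.32
ee_pos: [0.4506, -0.1771, 0.1427]
orientation: [0.743, -0.67, 0.0, -0.0]
force: [1.0, 0.0, -0.6]
finger_gap: 0.0854
grasp_force: 0.0
```

```bash
python3 chk.py small_beaker seal_ring vial; python3 - <<'E'
from h import *
print(readout.get_state()['ee_pos'])
E
```

```text
small_beaker 0.8 px [236.  210.5] [21. 22.] board mm [-46.  -83.8] depth [-42.8 -80.1] ztop 0.06 world [0.4806 0.0147 0.06  ]
seal_ring 0.68 px [204.  217.5] [23. 24.] board mm [-49.5  -4. ] depth [-49.6  -3.9] ztop 0.039 world [0.4691 0.0938 0.036 ]
seal_ring 0.5 px [445.5 230.5] [23. 23.] board mm [-151.6 -570.9] depth [-149.3 -579. ] ztop 0.015 world [ 0.4241 -0.4805  0.036 ]
seal_ring 0.46 px [429.5 194.7] [11.1 17.8] board mm [ -61.4 -547. ] depth [ -62.2 -547.7] ztop 0.063 world [ 0.5115 -0.4477  0.036 ]
vial 0.57 px [429.5 195. ] [11.2 17. ] board mm [ -66.8 -535.3] depth [ -62.3 -547.2] ztop 0.063 world [ 0.5049 -0.4366  0.07  ]
[ 0.45047946 -0.17622868  0.14226661]
```

>>> apply_moves:
  series:
    - [[1,-3,0],[0,0,-10],0.6]
    - [[2,-7,0],[0,0,-20],0.6]
    - [[2,-11,0],[0,0,-30],0.6]
    - [[3,-15,0],[0,0,-40],0.6]
    - [[3,-19,0],[0,0,-50],0.6]
    - [[4,-23,0],[0,0,-60],0.6]
    - [[5,-27.2,0],[0,0,-70],0.6]
    - [[5.6,-27.2,0],[0,0,-80],0.6]
    - [[5.6,-27.2,0],[0,0,-90],0.6]
    - [[5.6,-27.2,-3],[0,0,-90],0.6]
    - [[5.6,-27.2,-5],[0,0,-90],0.6]
    - [[5.6,-27.2,-5],[0,0,-90],0.6]

```text
time: 31.02
ee_pos: [0.5067, -0.4441, 0.09]
orientation: [-0.052, 0.999, 0.002, -0.002]
force: [0.1, 0.4, 0.4]
finger_gap: 0.0513
grasp_force: 0.0
```

```bash
python3 - <<'E'
from h import *
print(readout.get_state()['ee_pos'],readout.get_state()['finger_gap'])
q,_=vision.capture('scene')
cv2.imwrite('pics/g6.png',cv2.resize(q[120:220,260:390,::-1],None,fx=5,fy=5,interpolation=2))
E
```

```text
[ 0.50665952 -0.44406772  0.09000107] 0.051287002680075196
```

View pics/g6.png

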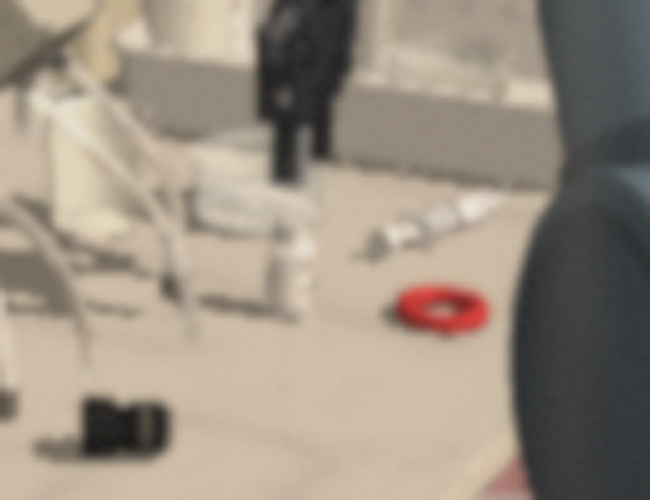

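The gripper is right above the vial at (292,270) in the crop, and the hoses are clear of it on the left.

>>> apply_moves:
  series:
    - [[0.2,0,-2],[0,0,0],0.6]
    - [[0.2,0,-4],[0,0,0],0.6]
    - [[0.2,0,-6],[0,0,0],0.6]
    - [[0.2,0,-7.2],[0,0,0],0.6]
    - [[0.2,0,-7.2],[0,0,0],0.6]
    - [[0.2,0,-7.2],[0,0,0],0]
    - [[0.2,0,-7.2],[0,0,0],0]
    - [[0.2,0,-7.2],[0,0,0],0]
    - [[0.2,0,-7.2],[0,0,0],0]
    - [[0.2,0,-7.2],[0,0,0],0]
  grip_force: 30

```text
time: 32.33
ee_pos: [0.5096, -0.4482, 0.0217]
orientation: [-0.051, 0.999, -0.001, 0.001]
force: [0.6, -0.2, 5.9]
finger_gap: 0.027
grasp_force: 29.8
```

>>> apply_moves:
  series:
    - [[0,0,2],[0,0,0],0]
    - [[-1,0,6],[0,0,0],0]
    - [[-3,3,10],[0,0,10],0]
    - [[-4,8,10],[0,0,20],0]
    - [[-5,13,10],[0,0,30],0]
    - [[-5,18,10],[0,0,40],0]
    - [[-5,23,10],[0,0,50],0]
    - [[-5,28,10],[0,0,60],0]
    - [[-5,33,10],[0,0,70],0]
    - [[-5,38,10],[0,0,80],0]
    - [[-5,43,10],[0,0,90],0]
    - [[-5,43,10],[0,0,90],0]

```text
time: 33.83
ee_pos: [0.4578, -0.0147, 0.1201]
orientation: [0.744, -0.668, -0.001, 0.0]
force: [0.1, -0.7, -1.0]
finger_gap: 0.0273
grasp_force: 29.6
```

>>> apply_moves:
  series:
    - [[0,5,0],[0,0,0],0]
    - [[0,10,0],[0,0,0],0]
    - [[0,15,0],[0,0,0],0]
    - [[0.5,20,0],[0,0,0],0]
    - [[0.5,20,0],[0,0,0],0]
    - [[0.5,20,-4],[0,0,0],0]
    - [[0.5,20,-5.5],[0,0,0],0]
    - [[0.5,20,-5.5],[0,0,0],0]
    - [[0.5,20,-5.5],[0,0,0],0]

```text
time: 34.95
ee_pos: [0.4646, 0.182, 0.0662]
orientation: [0.742, -0.671, 0.0, -0.0]
force: [-0.3, -0.3, -0.7]
finger_gap: 0.0271
grasp_force: 29.7
```

```bash
python3 - <<'E'
from h import *
print(readout.get_state()['ee_pos'],readout.get_state()['finger_gap'])
q,_=vision.capture('scene')
cv2.imwrite('pics/g7.png',cv2.resize(q[190:330,130:290,::-1],None,fx=4,fy=4,interpolation=2))
E
```

```text
[0.46459913 0.18200289 0.06618384] 0.027071217654594255
```

View pics/g7.png

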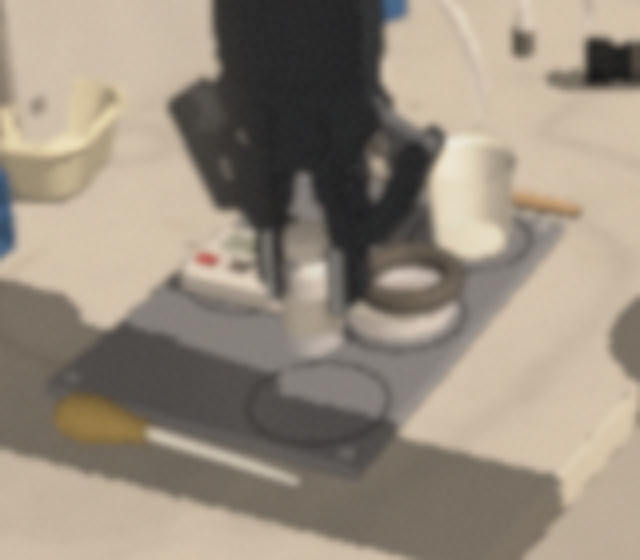

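The vial is held upright over the left circle, at about (313,300) in the crop.

>>> apply_moves:
  series:
    - [[0,0,-2.5],[0,0,0],0]
    - [[0,0,-3.5],[0,0,0],0]
    - [[0,0,-3.65],[0,0,0],0]
    - [[0,0,-3.65],[0,0,0],0]
    - [[0,0,-3.65],[0,0,0],0.7]
    - [[0,0,-3.65],[0,0,0],0.7]
    - [[0,0,-3.65],[0,0,0],0.7]
    - [[0,0,0],[0,0,0],0.7]
    - [[0,0,5],[0,0,0],0.7]
    - [[0,0,9],[0,0,0],0.7]
    - [[-3,-5,11],[0,0,0],0.7]
    - [[-6,-10,11],[0,0,0],0.7]

```text
time: 36.5
ee_pos: [0.4051, 0.0818, 0.1773]
orientation: [0.743, -0.669, 0.002, -0.002]
force: [-0.0, -1.0, -0.2]
finger_gap: 0.0601
grasp_force: 0.0
```

>>> apply_moves:
  series:
    - [[0,-5.5,0],[0,0,0],0.7]
    - [[0,-11,0],[0,0,0],0.7]
    - [[0,-16,0],[0,0,0],0.7]
    - [[0,-21,0],[0,0,0],0.7]
    - [[0,-26,0],[0,0,0],0.7]
    - [[0,-26,0],[0,0,0],0.7]

```text
time: 37.25
ee_pos: [0.4041, -0.1805, 0.1754]
orientation: [0.741, -0.672, 0.001, 0.0]
force: [0.7, 0.6, 0.3]
finger_gap: 0.0602
grasp_force: 0.0
```

```bash
python3 chk.py small_beaker seal_ring vial timer petri_dish;  python3 - <<'E'
from h import *
p,_=vision.capture('top');q,_=vision.capture('scene')
a=cv2.resize(p[150:250,140:270,::-1],(520,400),interpolation=2);
cv2.imwrite('pics/g8.png',np.vstack([cv2.resize(p[155:250,140:270,::-1],(400,292)),cv2.resize(q[190:310,130:290,::-1],(400,300))]))
print(px2w('top',[r['extent'][:2] for r in spot_in('top','hose_connector')],.03))
E
```

```text
small_beaker 0.58 px [165.1 220.7] [15.2 11. ] board mm [-49.5  83.3] depth [-47.   86.1] ztop 0.072 world [0.4604 0.1806 0.06  ]
seal_ring 0.8 px [204.5 217.5] [23. 23.] board mm [-49.7  -5.2] depth [-49.3  -4.7] ztop 0.039 world [0.4691 0.0926 0.036 ]
seal_ring 0.63 px [446.1 230.6] [23.4 23.1] board mm [-152.2 -572.2] depth [-151.1 -580.1] ztop 0.014 world [ 0.4237 -0.4818  0.036 ]
vial 0.44 px [166.1 220.8] [15.2 10.3] board mm [-51.5  78.4] depth [-47.3  85.3] ztop 0.072 world [0.459  0.1756 0.07  ]
timer 0.62 px [199.9 181.9] [26.2 22.7] board mm [40.2 -0.7] depth [41.  -0.9] ztop 0.027 world [0.558 0.106 0.025]
petri_dish 0.57 px [203.3 217.8] [11.3 13.4] board mm [-48.1  -0.1] depth [-48.5  -0.9] ztop 0.028 world [0.4702 0.0978 0.024 ]Traceback (most recent call last):
  File "<stdin>", line 5, in <module>
  File "h.py", line 5, in px2w
    u=cv2.undistortPoints(np.float64(uv).reshape(-1,1,2),np.array(c['camera_matrix']),np.array(c['D'])).reshape(-1,2)
      ~~~~~~~~~~~~~~~~~~~^^^^^^^^^^^^^^^^^^^^^^^^^^^^^^^^^^^^^^^^^^^^^^^^^^^^^^^^^^^^^^^^^^^^^^^^^^^^^^
cv2.error: OpenCV(4.12.0) /io/opencv/modules/calib3d/src/undistort.dispatch.cpp:347: error: (-215:Assertion failed) CV_IS_MAT(_src) && CV_IS_MAT(_dst) && (_src->rows == 1 || _src->cols == 1) && (_dst->rows == 1 || _dst->cols == 1) && _src->cols + _src->rows - 1 == _dst->rows + _dst->cols - 1 && (CV_MAT_TYPE(_src->type) == CV_32FC2 || CV_MAT_TYPE(_src->type) == CV_64FC2) && (CV_MAT_TYPE(_dst->type) == CV_32FC2 || CV_MAT_TYPE(_dst->type) == CV_64FC2) in function 'cvUndistortPointsInternal'
```

View pics/g8.png

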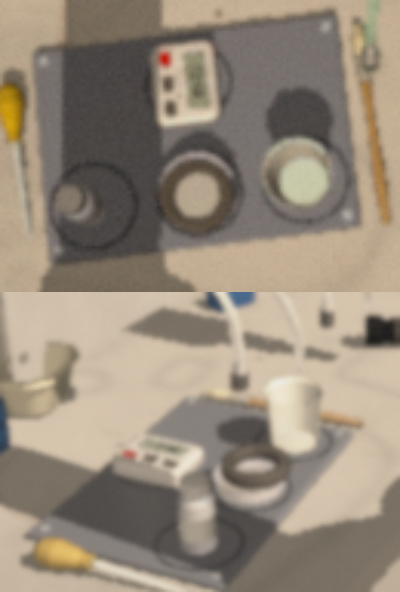

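All five items sit well within tolerance in the last picture. The vial is at about (-47,86) board mm, the beaker at (-45,-83), and the timer at (41,-1). The ring is about 5 mm off the dish centre. The gripper is clear of everything, so I'm handing in.

```bash
python3 -c "
from bench import job
print(job.job_done())"
```

```text
the job is handed in; nothing more can be done
None
```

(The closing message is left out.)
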